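# Clear the bench and click the parts carousel round

### The arm

A 7-joint arm with a two-finger parallel gripper is mounted at the origin on the work surface. World frame = base frame: x ahead of the robot, y to its left, z up, the work surface at z = 0. Lengths are in m, angles in rad, forces in N, time in s.
With the tool pointing down it reaches from about 0.4 to 0.85 m from the base axis. Payload 10.4 kg.
Tool frame: the origin (TCP) lies at the very end of the fingers, on their centre line; the grasp point (between the pads) lies 19 mm behind it; z points along the fingers, y is the line along which they close (so a half turn about z gives the same grasp; the last joint's range is limited). The gripper opens to 87 mm and grips with 3 to 60 N. Pads are 19 mm wide; open, the fingers measure 117 mm over their backs; the gripper's body (75 mm by 190 mm) begins 51 mm behind the grasp point.
Start: joints at [-1.364, 0.332, -0.065, 1.46, 0.022, 1.35, -0.088], TCP at [0.142, 0.609, 0.223] pointing down, gripper open.
Joint ranges: [-2.6, 2.6], [-0.5, 2.12], [-1.47, 1.34], [0.16, 2.42], [-1.27, 4.41], [0.06, 2.06], [-2.6, 2.6]. Speed limits (rad/s): [2.22, 2.22, 2.79, 2.79, 3.14, 3.14, 3.14].

### API

Orientations are given as a unit quaternion [x, y, z, w].
In Python, from bench import read_state, cams, workorder gives the robot as it stands.
- The arm moves only by the shell command python3 -m crank 'ROWS' [FORCE]. ROWS is text: rows parted by semicolons, each of 5 numbers parted by spaces: the shift along the tool's x, y, z scaled (see below), then the turn about the tool's z scaled (see below), then the opening, from -1 (shut) to 1 (fully open). In form: dx dy dz yaw jaw; .... A call has 1 to 10 rows; each row shifts and turns the commanded pose from where the row before left it, along the tool's axes as they then stand; what a row does not reach is not made up. The controller multiplies each number of a shift by 200 mm and each number of a turn by 90 degrees. A row lasts 1/10 s, in which the tool goes at most 50 mm and 8.59 degrees, less where a joint would pass 70% of its speed; a pose out of reach is approached as far as the arm can. A call with a number of a shift or a turn outside -1 to 1 is refused whole. A call with a gripper value outside its range is refused whole. The fingers move at their own pace and stop on an object; FORCE is the grip in N (left out, the last holds). Time passes only in rows, so rows that do not move let the fingers close. It gives the time, the measured TCP pose, the force, the opening and the grip force at its end, in the units of the state.
- read_state(): the state, without advancing time (a new reading comes with each control period).
- cams.camera(name): name is "side" or "top"; returns a dict with "img" (480x640x3 uint8, blue, green, red), "K" (3x3 intrinsics, pixels), "xyz" and "attitude" of the camera in the world. Camera axes: x right, y down, z forward; pixel columns grow to the right and rows downward; lengths in m; the calibration is good to about 2 mm. A picture is of the moment at which its call begins. There is no depth.
- workorder.close_job(): hands the job in; it is judged then, once.
The state is a dict: "time": time; "joint_positions": joint angles; "joint_vel": joint speeds; "joint_torque": joint torques, N m; "ee_pos": TCP position; "eef_rot": TCP orientation; "ft_force": force on the tool from outside, world axes, zero at the start; "torque": the same for the moment, N m; "width": finger opening in m; "grip_force": force on a finger pad.
Only numpy, scipy, OpenCV 4.12 (cv2) and the standard library are available. Lean on these libraries where they do the work, as an engineer would, in place of code of your own. Each camera call takes 0.05 s, during which the arm holds its last target. There are 200 camera calls.

### The job

The parts carousel has to be turned anticlockwise (seen from above) by one click, so that its push arm rests at the next stud, but one of the two containers, the bottle or the tub, stands in the arm's path. First move that container onto the empty rubber mat and leave it standing there upright, and only then push the arm round to the next click. The carousel must not run into either container, only the one in the way is to be moved, and everything else on the bench stays where it is.

Things in the scene. Friction and masses are not known exactly. Their poses are not given: they have to be found in the camera images.
- stand: Parts carousel on a fixed grey round foot, 236 mm across, 30 mm high; origin under its centre, on the vertical turning axis. Above turns a deck 200 mm across with four blue bins (rims 81 mm high), a centre pin (top 96 mm) and a flat steel push arm (18 mm wide, 33 to 41 mm above the bench) ending in an upright post. Arm and post sweep a circle of 164 mm radius
- turn (a joint): carousel angle (rad): 0 with the arm over its first stud, growing anticlockwise from above. A sprung ball makes clicks at 0, 1.571 and 3.142. Leaving one takes about 0.45 N m (3 N at the post); then it turns freely and stays where left; from 0.33 rad before the next click it needs that push again, and in the last 0.05 rad or so it drops in by itself. End stops at -0.35 and 3.5
- post_top (a point): top centre of the push arm's dark round post: 18 mm across, 155 mm from the axis, standing free from 41 to 112 mm above the bench; this point is at 112 mm and turns with the carousel
- bottle: white chain-oil bottle, paper label, black cap, 50 mm across, straight sides to about 70 mm, 130 mm high, about 0.25 kg, loose; origin at the centre of its underside, z up. Either it or the tub stands in the way (centre 150 to 172 mm from the carousel's axis); the other stands over 200 mm from the axis
- tub: white grease tub with a black lid, 60 mm across (lid 53 mm, from 59 mm up), 75 mm high, about 0.3 kg; origin at the centre of its underside, z up. Loose. See bottle
- mat: empty black rubber mat, 160 x 160 mm, 3 mm thick, fixed to the bench to the left of the carousel; origin at the centre of its underside, x and y along its edges
- sprocket: bystander: steel sprocket lying flat, 95 mm across, 6 mm thick; origin at the centre of its underside
- wrench: bystander: open wrench lying flat, about 165 mm long
- driver: bystander: screwdriver lying flat, about 190 mm long
- mug: bystander: white mug, 80 mm across, 90 mm high
- pedal: bystander: black bicycle pedal, about 95 x 85 mm, 28 mm high
- socket: bystander: steel socket standing upright, 32 mm across, 38 mm high
- next_stud (a point): the stud that the arm must come to rest over: the second of three dark studs, 11 mm across, on the foot's edge, 109 mm from the axis, a quarter turn apart, one for each click. Does not turn; a quarter turn anticlockwise of the arm's start
Not all that is in view belongs to the job. Leave any purple look-alike of the bottle alone. Leave any yellow look-alike of the tub alone.

How it is judged:
On the way, in this order (a step that is already met when the one before it is completed fails the run):
1. a container stands on the mat, let go, while the carousel is still at its first click (value of joint turn below 0.3 rad and ((x of bottle in the frame of mat between -0.07 and 0.07 m and y of bottle in the frame of mat between -0.07 and 0.07 m and height (world z) of bottle between -0.002 and 0.008 m and angle between bottle's own z axis and vertical below 0.1 rad and linear speed of bottle below 0.02 m/s and contact force between each of the arm, the fingers and bottle below 0.1 N) or (x of tub in the frame of mat between -0.07 and 0.07 m and y of tub in the frame of mat between -0.07 and 0.07 m and height (world z) of tub between -0.002 and 0.008 m and angle between tub's own z axis and vertical below 0.1 rad and linear speed of tub below 0.02 m/s and contact force between each of the arm, the fingers and tub below 0.1 N))), for 0.2 s.
2. the carousel is turned to the next click (value of joint turn between 1.48 and 1.66 rad), for 0.2 s.
At the end, for the whole second after the job is handed in: The carousel rests at its second click (turn 1.48 to 1.66 rad); a container stands upright (within 0.1 rad), let go and still, on the mat, centre within 70 mm of the mat's along both edges; the other is upright too; both are over 195 mm from the carousel's axis (all of step 2 and horizontal distance between each of bottle, tub and stand above 0.195 m and angle between each of bottle, tub's own z axis and vertical below 0.1 rad and ((x of bottle in the frame of mat between -0.07 and 0.07 m and y of bottle in the frame of mat between -0.07 and 0.07 m and height (world z) of bottle between -0.002 and 0.008 m and angle between bottle's own z axis and vertical below 0.1 rad and linear speed of bottle below 0.02 m/s and contact force between each of the arm, the fingers and bottle below 0.1 N) or (x of tub in the frame of mat between -0.07 and 0.07 m and y of tub in the frame of mat between -0.07 and 0.07 m and height (world z) of tub between -0.002 and 0.008 m and angle between tub's own z axis and vertical below 0.1 rad and linear speed of tub below 0.02 m/s and contact force between each of the arm, the fingers and tub below 0.1 N))); the robot touches nothing.
It fails at once if the carousel runs into a container (more than 1 N) (contact force between stand and bottle above 1 N or contact force between stand and tub above 1 N).
It fails at once if a container is tipped over (more than 0.7 rad) (angle between any of bottle, tub's own z axis and vertical above 0.7 rad).
It fails at once if both containers are moved (each more than 40 mm) (distance of each of bottle, tub from where it was at the start of the episode above 0.04 m).
It fails at once if a bystander is moved more than 40 mm (distance of any of sprocket, wrench, driver, mug, pedal, socket from where it was at the start of the episode above 0.04 m).
It also fails if it takes over 69 s, if anything falls off the work surface, if the arm or the gripper's body presses on something with over 40 N, if the wrist force passes 120 N, or if a joint passes its speed limit or range.

## Working session

There is one attempt and no reset: what is moved stays moved. The work goes in short steps, Python scripts to look and compute and a shell command to move; the robot and the scene stay as the last step left them, time stands still between calls to the robot, and variables do not carry over. Pictures are saved under pics/ and viewed, at most 10 in all, crops included, and the job is handed in when it is done.

```bash
mkdir -p pics
cat > h.py <<'E'
import numpy as np, cv2
from scipy.spatial.transform import Rotation as R
from bench import read_state, cams, workorder
def ray(c,u,v):
    a=np.array(c["attitude"],float)
    Rm=R.from_quat(a).as_matrix() if a.size==4 else a.reshape(3,3)
    return np.array(c["xyz"],float), Rm@np.linalg.inv(np.array(c["K"]))@np.array([u,v,1.])
def onz(c,u,v,z):
    o,d=ray(c,u,v); return o+d*(z-o[2])/d[2]
def proj(c,p):
    a=np.array(c["attitude"],float)
    Rm=R.from_quat(a).as_matrix() if a.size==4 else a.reshape(3,3)
    q=np.array(c["K"])@Rm.T@(np.array(p)-np.array(c["xyz"])); return q[:2]/q[2]
E
python3 - <<'E'
from h import *
for n in("top","side"):
    c=cams.camera(n); cv2.imwrite(f"pics/{n}0.png",c["img"]); print(n,c["K"],c["xyz"],c["attitude"])
s=read_state(); print(s["ee_pos"],s["eef_rot"],s["ft_force"],s["width"])
E
```

```text
top [[483.68982354   0.         321.22264103]
 [  0.         483.68982354 240.16241598]
 [  0.           0.           1.        ]] [ 0.29623463 -0.00603357  1.28586339] [-0.67691936  0.72712548 -0.08549101  0.07589469]
side [[607.188224     0.         318.37248424]
 [  0.         607.188224   244.96326184]
 [  0.           0.           1.        ]] [ 0.25332701 -1.26374028  1.31192337] [ 0.91246993 -0.10348228  0.05132686 -0.39249916]
[0.14228067 0.60824312 0.22183194] [ 1.14618224e-01  9.93409413e-01 -6.31261458e-04 -4.37707759e-05] [-0.56767406  0.02916369  0.20605025] 0.08735970987388422
```

View pics/top0.png

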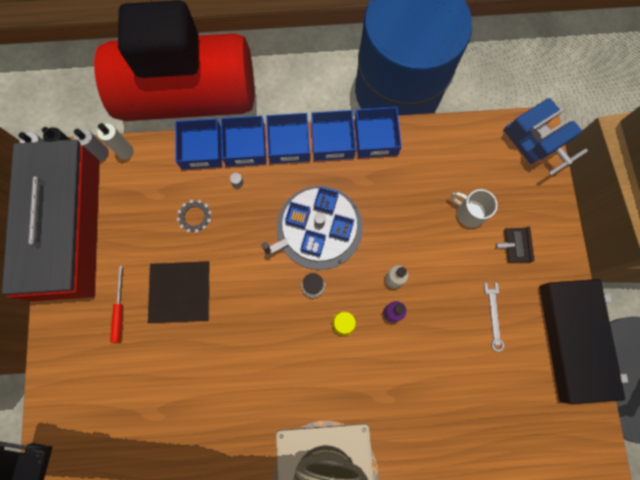

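View pics/side0.png

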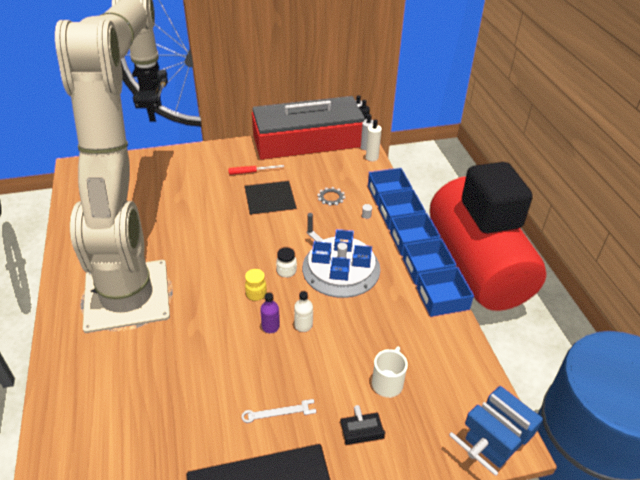

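The top view shows these candidates:
- white tub with black lid at (313,285)
- yellow look-alike tub at (344,323)
- white bottle with black cap at (397,277)
- purple look-alike bottle at (395,312)

The post is at (267,248) and the carousel at (320,226). The mat is at (180,292). The white tub sits in the anticlockwise sweep (left → down in the image). I'll measure both containers and check with a crop.

Run:
```python
from h import *
t=cams.camera("top"); s=cams.camera("side")
def blob(c,box,m):
    x0,y0,x1,y1=box; mm=np.zeros(m.shape,np.uint8); mm[y0:y1,x0:x1]=m[y0:y1,x0:x1]
    n,l,st,ce=cv2.connectedComponentsWithStats(mm.astype(np.uint8)); k=1+np.argmax(st[1:,4]); return ce[k],st[k],(l==k)
def dark(c,th=70): return (c["img"].max(2)<th)
def white(c): h=cv2.cvtColor(c["img"],cv2.COLOR_BGR2HSV); return (h[...,1]<60)&(h[...,2]>130)
def tri(p,q):
    o1,d1=ray(t,*p);o2,d2=ray(s,*q); A=np.stack([d1,-d2],1); x=np.linalg.lstsq(A,o2-o1,rcond=None)[0]
    a=o1+d1*x[0];b=o2+d2*x[1]; return (a+b)/2,np.linalg.norm(a-b)
lid,st,_=blob(t,(295,268,332,304),dark(t)); print("lid",lid,st,onz(t,*lid,.075))
lids,st,_=blob(s,(270,240,305,285),dark(s)); print("lid side",lids,st,tri(lid,lids))
cap,st,_=blob(t,(380,260,415,280),dark(t)); print("cap",cap,st,onz(t,*cap,.125))
caps,st,_=blob(s,(290,285,318,305),dark(s)); print("cap side",caps,st,tri(cap,caps))
m,st,mk=blob(t,(135,250,220,335),dark(t)); print("mat",m,st,onz(t,*m,.003))
r=cv2.minAreaRect(np.argwhere(mk)[:,::-1].astype(np.float32)); P=np.array([onz(t,*p,.003)[:2] for p in cv2.boxPoints(r)]); print(P.round(3),P.mean(0))
# post top
p,st,_=blob(t,(255,236,280,262),dark(t,80)); print("post",p,st,onz(t,*p,.112))
ps,st,_=blob(s,(300,205,320,240),dark(s,80)); print("post side",ps,st)
d,st,_=blob(t,(270,180,370,275),white(t)); 
# foot/deck: hull of disk bits (deck white)
print("deck",d,st,onz(t,*d,.035))
pts=np.argwhere(_)[:,::-1]; pts=pts[(pts[:,0]>285)]; hu=cv2.convexHull(pts.astype(np.int32)); e=cv2.fitEllipse(hu); print(e,onz(t,*e[0],.035),onz(t,*e[0],.035))
y,pst,_=blob(t,(328,305,360,340),(t["img"][...,2]>150)&(t["img"][...,0]<80)); print("yellow",y,onz(t,*y,.075))
print("purple~",onz(t,396,311,.125))
cr=np.hstack([cv2.resize(t["img"][180:340,230:430],(400,320),interpolation=2),cv2.resize(s["img"][200:340,230:390],(366,320),interpolation=2)]);cv2.imwrite("pics/c1.png",cr)
```

```text
lid [312.48507463 283.24626866] [304 274  18  19 268] [ 0.46782293 -0.00288889  0.075     ]
lid side [285.48618785 254.5359116 ] [278 248  16  14 181] (array([ 0.46794451, -0.00283742,  0.06673261]), np.float64(0.002080066312024964))
cap [400.68 271.74] [397 268   8   8  50] [ 0.47352082 -0.21864925  0.125     ]
cap side [303.06122449 295.55102041] [300 292   7   8  49] (array([ 0.47362354, -0.21932781,  0.12114201]), np.float64(0.0009622285560270837))
mat [178.39440809 292.05324212] [ 149  262   59   60 3362] [0.47993344 0.35366962 0.003     ]
[[0.567 0.432]
 [0.556 0.277]
 [0.399 0.279]
 [0.409 0.431]] [0.48256938 0.35467388]
post [267.10344828 250.20689655] [265 247   5   7  29] [0.55278092 0.10360052 0.112     ]
post side [309.89130435 224.13043478] [308 217   4  15  46]
deck [317.65043895 226.8603352 ] [ 270  188   88   73 2506] [ 0.62374423 -0.02685362  0.035     ]
((319.1316833496094, 223.96548461914062), (72.84577941894531, 76.635986328125), 89.53357696533203) [ 0.63145109 -0.03137133  0.035     ] [ 0.63145109 -0.03137133  0.035     ]
yellow [344.00096339 321.26782274] [ 0.36784108 -0.07423835  0.075     ]
purple~ [ 0.38010754 -0.19715575  0.125     ]
```

View pics/c1.png

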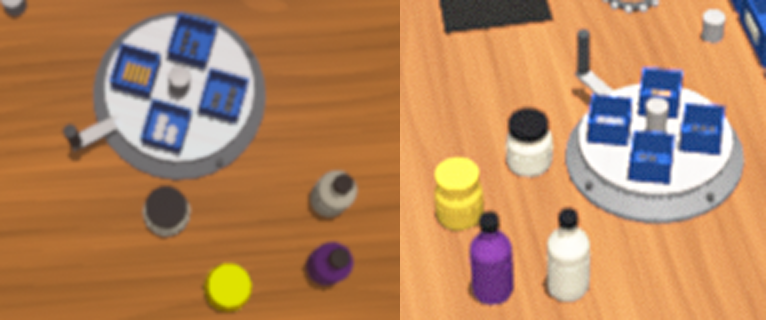

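The crop confirms the white black-lidded tub (image (165,210) left half) stands in the arm's path, 0.163 m from the axis. The white bottle is 0.245 m away. So the tub is the one to move. I'll travel first above the mat, then to the tub.

```bash
python3 -m crank '-0.19 -0.085 0 0 1;-0.19 -0.085 0 0 1;-0.19 -0.085 0 0 1;-0.19 -0.085 0 0 1;-0.19 -0.085 0 0 1;-0.19 -0.085 0 0 1;-0.19 -0.085 0 0 1;-0.19 -0.085 0 0 1;-0.19 -0.085 0 0 1;-0.19 -0.085 0 0 1' 25
cat >> h.py <<'E'
def go(p):
    s=read_state(); Rm=R.from_quat(s["eef_rot"]).as_matrix()
    print("units",(Rm.T@(np.array(p)-s["ee_pos"])/0.2).round(3),"ee",np.round(s["ee_pos"],4),"y dir deg",np.degrees(np.arctan2(Rm[1,1],Rm[0,1])).round(1),"zax",Rm[:,2].round(3),"w",round(s["width"],4),"F",np.round(s["ft_force"],2))
E
python3 -c "
from h import *
go([.468,-.003,.2])"
```

```text
time: 1.2
ee_pos: [0.4748, 0.3553, 0.2226]
eef_rot: [0.115, 0.993, 0.0, -0.0]
ft_force: [0.1, 0.4, -0.1]
width: 0.087
grip_force: 0.0
units [-0.375 -1.752  0.113] ee [0.4748 0.3553 0.2226] y dir deg 76.8 zax [ 0.  0. -1.] w 0.087 F [ 0.08  0.37 -0.06]
```

```bash
python3 -m crank '-0.04 -0.19 0 0 1;-0.04 -0.19 0 0 1;-0.04 -0.19 0 0 1;-0.04 -0.19 0 0 1;-0.04 -0.19 0 0 1;-0.04 -0.19 0 0 1;-0.04 -0.19 0 0 1;-0.04 -0.19 0 0 1;-0.04 -0.19 0 0 1;-0.015 -0.04 0.1 0 1'
python3 - <<'E'
from h import *
go([.468,-.003,.021])
E
```

```text
time: 2.2
ee_pos: [0.468, -0.0058, 0.2045]
eef_rot: [0.117, 0.993, 0.001, 0.002]
ft_force: [-0.7, 0.3, -0.8]
width: 0.0866
grip_force: 0.0
units [0.007 0.012 0.918] ee [ 0.468  -0.0058  0.2045] y dir deg 76.5 zax [ 0.004  0.001 -1.   ] w 0.0866 F [-0.7   0.34 -0.82]
```

```bash
python3 -m crank '0 0 0 0 1;0 0 0 0 1'
python3 - <<'E'
from h import *
go([.468,-.003,.021])
c=cams.camera("top"); print(proj(c,[.468,-.003,.075]))
E
```

```text
time: 2.4
ee_pos: [0.4667, -0.0006, 0.2026]
eef_rot: [0.114, 0.993, 0.0, -0.0]
ft_force: [0.3, 0.5, 0.3]
width: 0.0868
grip_force: 0.0
units [-0.01  -0.01   0.908] ee [ 0.4667 -0.0006  0.2026] y dir deg 76.9 zax [-0.001  0.    -1.   ] w 0.0868 F [0.27 0.49 0.31]
[312.52432392 283.17341724]
```

```bash
python3 -m crank '-0.01 -0.01 0.15 0 1;0 0 0.15 0 1;0 0 0.15 0 1;0 0 0.15 0 1;0 0 0.12 0 1;0 0 0.1 0 1;0 0 0.09 0 1;0 0 0 0 1;0 0 0 0 1'
python3 - <<'E'
from h import *
go([.468,-.003,.021])
E
```

```text
time: 3.35
ee_pos: [0.4689, -0.0029, 0.0212]
eef_rot: [0.114, 0.993, 0.0, 0.0]
ft_force: [0.1, -0.3, -0.5]
width: 0.0869
grip_force: 0.0
units [ 0.004 -0.002  0.001] ee [ 0.4689 -0.0029  0.0212] y dir deg 76.9 zax [ 0.  0. -1.] w 0.0869 F [ 0.07 -0.27 -0.52]
```

```bash
python3 -m crank '0 0 0 0 -0.2;0 0 0 0 -0.5;0 0 0 0 -0.5;0 0 0 0 -0.5;0 0 0 0 -0.5;0 0 0 0 -0.5' 25; python3 -m crank '0 0 -0.05 0 -0.5;0 0 -0.1 0 -0.5;0 0 -0.15 0 -0.5;0 0 -0.15 0 -0.5;0 0 -0.15 0 -0.5;0 0 0 0 -0.5;0 0 0 0 -0.5'
python3 - <<'E'
from h import *
go([.481,.354,.14])
cv2.imwrite("pics/s2.png",cams.camera("side")["img"][100:400,100:500])
E
```

```text
time: 3.95
ee_pos: [0.4688, -0.0034, 0.0209]
eef_rot: [0.115, 0.993, 0.0, 0.0]
ft_force: [-0.9, 2.7, 5.4]
width: 0.0593
grip_force: 25.0
time: 4.65
ee_pos: [0.4683, -0.004, 0.1406]
eef_rot: [0.115, 0.993, 0.0, 0.0]
ft_force: [-0.7, -0.3, -3.6]
width: 0.0595
grip_force: 25.0
units [0.346 1.757 0.004] ee [ 0.4683 -0.004   0.1406] y dir deg 76.8 zax [ 0.  0. -1.] w 0.0595 F [-0.69 -0.27 -3.62]
```

View pics/s2.png

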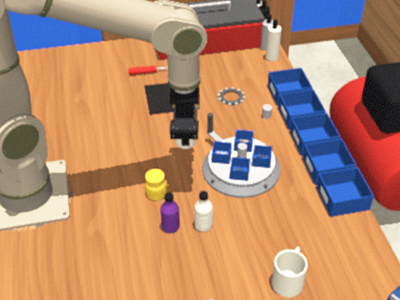

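The tub (crop (183,142)) is held and lifted clear, and the other objects haven't moved. I'll carry it to the mat.

```bash
python3 -m crank '0.02 0.1 0 0 -0.5;0.04 0.2 0 0 -0.5;0.04 0.2 0 0 -0.5;0.04 0.2 0 0 -0.5;0.04 0.2 0 0 -0.5;0.04 0.2 0 0 -0.5;0.04 0.2 0 0 -0.5;0.04 0.2 0 0 -0.5;0.03 0.15 0 0 -0.5;0.016 0.1 0 0 -0.5';python3 -m crank '0 0 0.1 0 -0.5;0 0 0.15 0 -0.5;0 0 0.12 0 -0.5;0 0 0 0 -0.5;0 0 0 0 -0.5'
python3 - <<'E'
from h import *
go([.481,.354,.025])
E
```

```text
time: 5.7
ee_pos: [0.4791, 0.3549, 0.1381]
eef_rot: [0.113, 0.994, -0.001, -0.001]
ft_force: [0.3, -0.3, -3.0]
width: 0.0594
grip_force: 25.0
time: 6.2
ee_pos: [0.4803, 0.3521, 0.0658]
eef_rot: [0.115, 0.993, -0.001, -0.001]
ft_force: [-0.3, 0.7, -2.4]
width: 0.0593
grip_force: 25.0
units [-0.001  0.01   0.204] ee [0.4803 0.3521 0.0658] y dir deg 76.8 zax [-0.002 -0.002 -1.   ] w 0.0593 F [-0.25  0.74 -2.43]
```

```bash
python3 -m crank '0 0 0.1 0 -0.5;0 0 0.06 0 -0.5;0 0 0.03 0 -0.5;0 0 0.015 0 -0.5;0 0 0 0 -0.5;0 0 0 0 -0.5'
```

```text
time: 6.8
ee_pos: [0.4811, 0.3531, 0.0262]
eef_rot: [0.115, 0.993, 0.0, 0.0]
ft_force: [-0.2, -0.0, -2.6]
width: 0.0595
grip_force: 25.0
```

```bash
python3 -m crank '0 0 0.008 0 -0.5;0 0 0.004 0 -0.5;0 0 0 0 -0.5'; python3 -m crank '0 0 0 0 0.5;0 0 0 0 1;0 0 0 0 1;0 0 0 0 1;0 0 0 0 1;0 0 -0.1 0 1;0 0 -0.15 0 1;0 0 -0.15 0 1;0 0 -0.15 0 1;0 0 -0.15 0 1'; python3 -m crank '0 0 -0.15 0 -1;0 0 -0.1 0 -1;0 0 0 0 -1;0 0 0 0 -1;0 0 0 0 -1'
python3 - <<'E'
from h import *
t=cams.camera("top");s=cams.camera("side")
go([.53,.13,.22])
cv2.imwrite("pics/p3.png",np.hstack([t["img"][180:360,120:320],s["img"][130:310,200:400]]))
E
```

```text
time: 7.1
ee_pos: [0.4811, 0.353, 0.024]
eef_rot: [0.115, 0.993, 0.0, 0.0]
ft_force: [-2.3, -0.6, 4.7]
width: 0.0591
grip_force: 25.0
time: 8.1
ee_pos: [0.4807, 0.3527, 0.1644]
eef_rot: [0.115, 0.993, 0.0, 0.0]
ft_force: [0.3, 0.4, -0.4]
width: 0.0872
grip_force: 0.0
time: 8.6
ee_pos: [0.4803, 0.3524, 0.2118]
eef_rot: [0.115, 0.993, -0.001, -0.001]
ft_force: [0.0, 0.3, -1.2]
width: 0.0551
grip_force: 0.0
units [-0.495 -1.027 -0.039] ee [0.4804 0.3524 0.2119] y dir deg 76.8 zax [-0.001 -0.001 -1.   ] w 0.0469 F [-0.54  0.94  0.54]
```

View pics/p3.png

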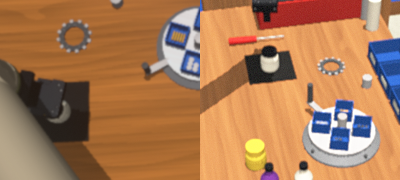

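The tub stands upright on the mat (right half, (269,59)) and the gripper is clear. Next I'll go round to the clockwise side of the post: fingers closed, tool y turned to the tangent.

Run:
```python
from h import *
print(np.round(read_state()["joint_positions"],2))
go([.596,.12,.21])
t=cams.camera("top")
h=cv2.cvtColor(t["img"],cv2.COLOR_BGR2HSV); m=((h[...,1]<60)&(h[...,2]>60)).astype(np.uint8); m[:, :276]=0;m[:,368:]=0;m[:180]=0;m[272:]=0
cs=max(cv2.findContours(m,0,1)[0],key=cv2.contourArea); e=cv2.minEnclosingCircle(cs); e2=cv2.fitEllipse(cv2.convexHull(cs)); print(e,e2,onz(t,*e2[0],.02))
```

```text
[-0.89  0.27  0.22  1.57 -0.06  1.31  0.68]
units [-0.828 -1.     0.01 ] ee [0.4804 0.3524 0.2119] y dir deg 76.8 zax [-0.001 -0.001 -1.   ] w 0.0469 F [-0.54  0.94  0.54]
((316.6689453125, 229.4793243408203), 45.552913665771484) ((318.3429870605469, 227.8822784423828), (82.2296371459961, 87.87785339355469), 69.48585510253906) [ 0.6246915 -0.0287698  0.02     ]
```

```bash
python3 -m crank '-0.12 -0.143 0 0 -1;-0.12 -0.143 0 0 -1;-0.12 -0.143 0 0 -1;-0.12 -0.143 0 0 -1;-0.12 -0.143 0 0 -1;-0.12 -0.143 0 0 -1;-0.11 -0.143 0 0 -1'; python3 -m crank '0 0 0 0.09 -1;0 0 0 0.09 -1;0 0 0 0.09 -1;0 0 0 0.09 -1;0 0 0 0.09 -1;0 0 0 0.09 -1;0 0 0 0.09 -1;0 0 0 0.08 -1;0 0 0 0 -1;0 0 0 0 -1';python3 - <<'E'
from h import *
go([.596,.12,.075]); print(np.round(read_state()["joint_positions"],2))
cv2.imwrite("pics/s4.png",cams.camera("side")["img"][130:310,200:400])
E
```

```text
time: 9.45
ee_pos: [0.5972, 0.1185, 0.2126]
eef_rot: [0.115, 0.993, -0.0, -0.0]
ft_force: [1.1, 0.6, -0.3]
width: 0.0009
grip_force: 0.0
time: 10.45
ee_pos: [0.5967, 0.1201, 0.2127]
eef_rot: [0.621, 0.783, -0.0, -0.0]
ft_force: [0.5, -0.6, -0.3]
width: 0.0004
grip_force: 0.0
units [ 0.    -0.003  0.689] ee [0.5967 0.1201 0.2127] y dir deg 13.2 zax [-0.001 -0.    -1.   ] w 0.0004 F [ 0.54 -0.62 -0.3 ]
[-0.7   0.32  0.53  1.55 -0.17  1.32  0.08]
```

View pics/s4.png

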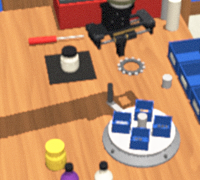

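The closed gripper is above and on the clockwise (far) side of the post. The post is at crop (110,92). I'll descend and start the arc.

```bash
python3 -m crank '0 0 0.12 0 -1;0 0 0.15 0 -1;0 0 0.15 0 -1;0 0 0.15 0 -1;0 0 0.12 0 -1;0 0 0 0 -1;0 0 0 0 -1'; python3 -m crank '0 -0.054 0 -0.0444 -1;0 -0.054 0 -0.0444 -1;0 -0.054 0 -0.0444 -1;0 -0.054 0 -0.0444 -1;0 -0.054 0 -0.0444 -1;0 -0.054 0 -0.0444 -1;0 0 0 0 -1'
python3 - <<'E'
from h import *
go([.596,.12,.075]); e=read_state()["ee_pos"][:2]-np.array([.629,-.031]); print(np.hypot(*e),np.degrees(np.arctan2(e[1],e[0])))
t=cams.camera("top");s=cams.camera("side")
cv2.imwrite("pics/p5.png",np.hstack([cv2.resize(t["img"][170:330,230:430],None,fx=2,fy=2),cv2.resize(s["img"][170:330,230:400],None,fx=2,fy=2)]))
E
```

```text
time: 11.2
ee_pos: [0.597, 0.1199, 0.0757]
eef_rot: [0.622, 0.783, -0.0, 0.0]
ft_force: [0.4, -0.4, 0.9]
width: 0.0003
grip_force: 0.0
time: 11.9
ee_pos: [0.5381, 0.0944, 0.0771]
eef_rot: [0.447, 0.895, 0.001, 0.001]
ft_force: [0.1, -0.6, 0.2]
width: 0.0004
grip_force: 0.0
units [-0.072  0.309  0.011] ee [0.5381 0.0944 0.0771] y dir deg 37.0 zax [ 0.002  0.001 -1.   ] w 0.0004 F [ 0.13 -0.59  0.2 ]
0.15488250454625582 125.95955260909649
```

View pics/p5.png

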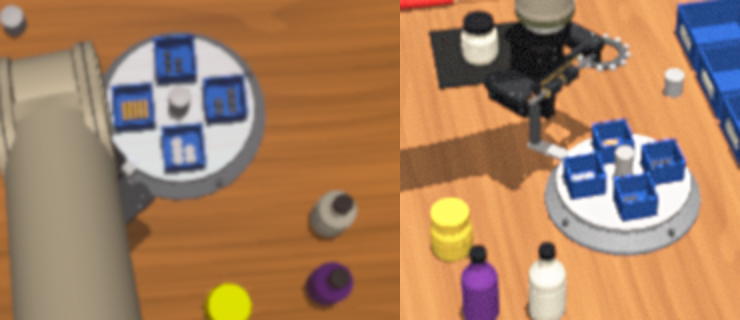

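The post is being pushed ahead of the fingers (left half: arm at (128,165), bins have turned). I'll continue.

```bash
python3 -m crank '0 -0.054 0 -0.0444 -1;0 -0.054 0 -0.0444 -1;0 -0.054 0 -0.0444 -1;0 -0.054 0 -0.0444 -1;0 -0.054 0 -0.0444 -1;0 -0.054 0 -0.0444 -1;0 -0.054 0 -0.0444 -1;0 -0.054 0 -0.0444 -1;0 0 0 0 -1'; python3 -m crank '0 -0.054 0 -0.0444 -1;0 -0.054 0 -0.0444 -1;0 -0.054 0 -0.0444 -1;0 -0.054 0 -0.0444 -1;0 -0.054 0 -0.0444 -1;0 -0.027 0 -0.0222 -1;0 0 0 0 -1;0 0 0 0 -1'
cat > chk.py <<'E'
from h import *
import sys
go([.596,.12,.075]); A=np.array([.629,-.031]); e=read_state()["ee_pos"][:2]-A; print(np.hypot(*e),np.degrees(np.arctan2(e[1],e[0])))
t=cams.camera("top");s=cams.camera("side")
# bin azimuth: blue pixels on the deck, mean of exp(4i theta) -> deck angle modulo 90 deg
h=cv2.cvtColor(t["img"],cv2.COLOR_BGR2HSV); m=(h[...,0]>105)&(h[...,0]<125)&(h[...,1]>150)
v,u=np.nonzero(m); P=np.array([onz(t,a,b,.07)[:2] for a,b in zip(u,v)])-A
P=P[np.hypot(*P.T)<.1]; print("deck mod 90:",np.degrees(np.angle(np.mean(np.exp(4j*np.arctan2(P[:,1],P[:,0])))))/4,len(P))
cv2.imwrite(sys.argv[1],np.hstack([cv2.resize(t["img"][170:330,230:430],None,fx=2,fy=2),cv2.resize(s["img"][170:330,230:400],None,fx=2,fy=2)]))
E
python3 chk.py pics/p6.png
python3 - <<'E'
from h import *
im=cv2.imread("pics/top0.png"); t=cams.camera("top"); A=np.array([.629,-.031])
h=cv2.cvtColor(im,cv2.COLOR_BGR2HSV); m=(h[...,0]>105)&(h[...,0]<125)&(h[...,1]>150)
v,u=np.nonzero(m); P=np.array([onz(t,a,b,.07)[:2] for a,b in zip(u,v)])-A
P=P[np.hypot(*P.T)<.1]; print("start deck mod 90:",np.degrees(np.angle(np.mean(np.exp(4j*np.arctan2(P[:,1],P[:,0])))))/4,len(P))
E
```

```text
time: 12.9
ee_pos: [0.4843, 0.0279, 0.0758]
eef_rot: [0.184, 0.983, 0.0, 0.0]
ft_force: [0.2, 0.3, 0.4]
width: 0.0003
grip_force: 0.0
time: 13.7
ee_pos: [0.472, -0.0283, 0.0753]
eef_rot: [-0.006, 1.0, 0.0, 0.0]
ft_force: [-0.4, 0.3, -0.4]
width: 0.0004
grip_force: 0.0
units [-0.629  0.734  0.002] ee [ 0.472  -0.0283  0.0753] y dir deg 90.7 zax [ 0.  0. -1.] w 0.0004 F [-0.37  0.32 -0.44]
0.15701552081231718 179.01854020250013
deck mod 90: -36.446576932017145 353
start deck mod 90: -20.03165210631991 547
```

View pics/p6.png

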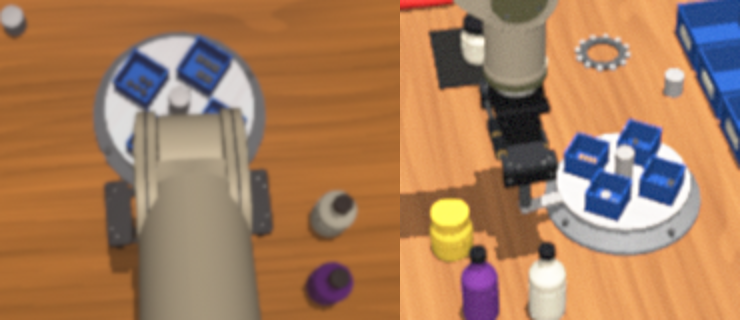

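The post is just ahead of the fingers (right half (525,200)); the turn is about 70°, with about 20° to go. I'll finish slowly.

```bash
python3 -m crank '0 -0.027 0 -0.0222 -1;0 -0.027 0 -0.0222 -1;0 -0.027 0 -0.0222 -1;0 -0.027 0 -0.0222 -1;0 -0.027 0 -0.0222 -1;0 -0.027 0 -0.0222 -1;0 -0.027 0 -0.0222 -1;0 -0.027 0 -0.0222 -1;0 0 0 0 -1;0 0 0 0 -1';python3 chk.py pics/p7.png
```

```text
time: 14.85
ee_pos: [0.4774, -0.0712, 0.0751]
eef_rot: [-0.146, 0.989, 0.0, -0.0]
ft_force: [-1.6, 0.5, -0.1]
width: -0.0
grip_force: 0.0
units [-0.844  0.744  0.001] ee [ 0.4774 -0.0712  0.0751] y dir deg 106.8 zax [-0.  0. -1.] w -0.0 F [-1.62  0.46 -0.1 ]
0.15687847727456444 -165.14313064243987
deck mod 90: -21.16253800809411 426
```

View pics/p7.png

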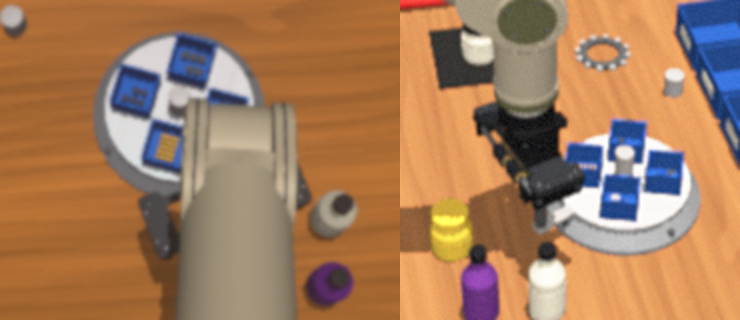

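The bins are back in their starting pattern, a quarter turn on (the yellow-item bin is now at left-half (165,147)). The fingers should have let the arm drop in. I'll back off, lift, move aside and measure.

```bash
python3 -m crank '0 0.05 0 0 -1;0 0.1 0 0 -1;0 0 -0.15 0 -1;0 0 -0.2 0 -1;0 0 -0.2 0 -1;0 0 -0.2 0 -1;0.1 0.15 0 0 -1;0.1 0.2 0 0 -1;0.1 0.2 0 0 -1;0.1 0.2 0 0 -1'; python3 -m crank '0 0.2 0 0 -1;0 0.2 0 0 -1;0 0.2 0 0 -1;0 0 0 0 -1;0 0 0 0 -1;0 0 0 0 -1';python3 chk.py pics/p8.png
python3 - <<'E'
from h import *
t=cams.camera("top")
m=(t["img"].max(2)<80).astype(np.uint8)
m[:240]=0;m[310:]=0;m[:,:310]=0;m[:,375:]=0
n,l,st,ce=cv2.connectedComponentsWithStats(m)
for k in range(1,n):
    if st[k,4]>8: P=onz(t,*ce[k],.112)[:2];e=P-[.629,-.031];print(ce[k],st[k,4],P,np.hypot(*e),np.degrees(np.arctan2(e[1],e[0])))
E
```

```text
time: 15.95
ee_pos: [0.3468, 0.0789, 0.2251]
eef_rot: [-0.146, 0.989, -0.0, 0.0]
ft_force: [1.0, 0.7, 1.0]
width: 0.0004
grip_force: 0.0
time: 16.55
ee_pos: [0.3138, 0.1918, 0.2251]
eef_rot: [-0.146, 0.989, -0.0, -0.0]
ft_force: [-0.2, -0.3, 0.3]
width: 0.0009
grip_force: 0.0
units [-1.247 -0.751  0.75 ] ee [0.3138 0.1918 0.2251] y dir deg 106.8 zax [ 0. -0. -1.] w 0.0009 F [-0.2  -0.31  0.27]
0.3859792631053551 144.74568580692852
deck mod 90: -17.812546879337184 521
[348.         273.91666667] 24 [ 0.4793373  -0.09143368] 0.16140369410667274 -158.01118201926496
```

View pics/p8.png

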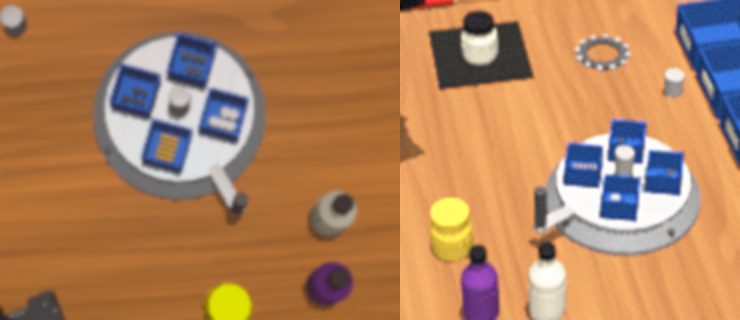

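Run:
```python
from h import *
t=cams.camera("top"); im0=cv2.imread("pics/top0.png"); g=lambda i:i.astype(int)
def bins(im):
    h=cv2.cvtColor(im,cv2.COLOR_BGR2HSV); m=((h[...,0]>105)&(h[...,0]<125)&(h[...,1]>120)).astype(np.uint8); m[:182]=0;m[275:]=0;m[:,:275]=0;m[:,370:]=0
    r=[cv2.minAreaRect(c) for c in cv2.findContours(cv2.morphologyEx(m,3,np.ones((3,3))),0,1)[0] if cv2.contourArea(c)>100]
    return sorted([tuple(np.round(x[0],1)) for x in r])
print(bins(im0));print(bins(t["img"]))
for p in [(266,246.5),(350,269)]:
    P=onz(t,*p,.112)[:2]; e=P-[.629,-.031]; print(P,np.hypot(*e),np.degrees(np.arctan2(*e[::-1])))
s=cams.camera("side"); 
for a in (1.48,1.571,1.66):
    th=np.radians(120)+a; P=[.629+.155*np.cos(th),-.031+.155*np.sin(th),.112]; print(a,proj(t,P),proj(s,P))
print(np.abs(g(im0)-g(t["img"]))[186:232,290:350].mean())
```

```text
[(np.float64(297.4), np.float64(214.5)), (np.float64(312.7), np.float64(242.5)), (np.float64(325.7), np.float64(199.1)), (np.float64(341.2), np.float64(226.9))]
[(np.float64(297.2), np.float64(214.7)), (np.float64(312.8), np.float64(242.5)), (np.float64(325.6), np.float64(199.0)), (np.float64(341.3), np.float64(226.7))]
[0.56237269 0.10589237] 0.15224559148393704 115.95279352456872
[ 0.49115842 -0.09737318] 0.15298921362590692 -154.2883566860981
1.48 [349.54695711 270.187912  ] [299.0314947  264.51982445]
1.571 [354.38910798 267.2314552 ] [302.26001588 267.29215856]
1.66 [358.82164887 263.9374042 ] [305.77897155 269.81026099]
9.840579710144928
```

The four bins match their starting pattern to 0.2 px, and the post has turned 89.8°. The carousel is at its second click, and the tub is upright on the mat. I'll hand it in.

```bash
python3 -c "
from bench import workorder
print(workorder.close_job())"
```

```text
the job is handed in; nothing more can be done
None
```

The white grease tub was the container in the way: I moved it upright onto the mat, then pushed the carousel round to its second click (measured turn about 90°), and handed the job in; no verdict came back.

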